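# Seat the matching thread comb leaf on a lead screw

## Task

Take the blue thread comb leaf from the tray and seat it astride the lead screw near the screw's middle, feeling along the thread without forcing it until the teeth drop into the grooves and the leaf sits flat with its feet on both ledges, then let go. To check, press down briefly but gently on top of its blue tab with the fingertips from above, then leave it sitting flat in the thread and untouched. Leave everything else where it is.

Things in the scene. Friction and masses are not known exactly. Their poses are not given: they have to be found in the camera images.
- leaf_blue: steel thread comb leaf with blue tab, a saddle 76 mm long (x), 46 mm wide over its four legs (y), 62.5 mm high, about 0.12 kg; stands on the tray floor at one of three places. Origin: centre of the underside of its legs, z up. Teeth point down at x = -20, -10, 0, 10, 20 mm; tips at z 14 mm, 1.8 mm wide, 4.5 mm long, 3.4 mm wide at the root. Inner width between legs 38 mm; either way round fits.
- blue_tab (a point): centre of the blue tab's flat top, 62.5 mm above the leaf's origin; same axes as the leaf. The tab is 32 mm long (x), 14 mm thick (y) and 34 mm high, smooth plastic, to be pinched across its thickness.
- leaf_orange: orange-tabbed thread comb leaf standing on four legs on the tray, size and shape as the blue one, but wrong pitch (7 mm): does not fit. Origin: centre of the underside of its legs, z up, x along the comb.
- leaf_green: green-tabbed thread comb leaf standing on four legs on the tray, size and shape as the blue one, but wrong pitch (14 mm): does not fit. Origin: centre of the underside of its legs, z up, x along the comb.
- tray: fixed black tray with grey rim holding the three leaves, 120 mm (x) by 230 mm (y), floor 5 mm above the bench, rim 10 mm high. Origin: centre of its underside, on the bench.
- cradle: fixed base, 250 x 90 mm, of a sprung aluminium bed that holds a level lead screw between two blue end blocks (18 mm thick, x = +-102 mm, up to 72 mm high). Flat ledges along both sides of the screw: tops 48 mm above the bench, y = 18 to 32 mm. Origin: centre of the underside; x along the screw, z up. Pressed down, the bed sinks 1 mm per 4 N, at most 9 mm, and springs back.
- screw_mid (a point): middle of the lead screw, on its axis, 50 mm above the bench (bed unloaded); x along the screw. Thread x -75 to 75 mm, 10 mm pitch, ring grooves, no helix angle; crest diameter 32, crests and grooves 5 wide, 4.7 mm deep. Where grooves lie along x differs each time: feel or look; teeth enter within 1.5 mm of centre. Then the feet stand on both ledges; riding on crests, 4 mm higher. Stay well under 25 N.
- amber_bottle: amber glass bottle with blue cap, 72 mm diameter, 150 mm high; bystander; origin at the centre of its underside
- white_jar: white plastic jar, 64 mm diameter, 100 mm high; bystander; origin at the centre of its underside
- lead_nut: plain brass ring nut, 52 mm diameter, 30 mm high; bystander; origin at the centre of its underside
- tube_rack: green tube rack 70 x 160 x 45 mm, caps to 57 mm; bystander; origin at the centre of its underside
- driver: screwdriver lying on the bench, 170 mm long; bystander
- yellow_box: yellow plastic box 60 x 90 x 30 mm; bystander; origin at the centre of its underside

How it is judged:
On the way, in this order (a step that is already met when the one before it is completed fails the run):
1. the blue leaf sits fully in the thread near the middle of the screw, flat, and the fingers have let go of it (z of leaf_blue in the frame of screw_mid between -0.0035 and -0.0004 m and x of leaf_blue in the frame of screw_mid between -0.035 and 0.035 m and y of leaf_blue in the frame of screw_mid between -0.004 and 0.004 m and angle between leaf_blue's own z axis and vertical below 0.04 rad and angle between the x axis of leaf_blue and the x axis of screw_mid, either way round below 0.06 rad and contact force between the fingers and leaf_blue below 0.1 N and contact force between leaf_blue and cradle above 0.3 N), for 0.3 s.
2. the seated leaf is pressed on top of its tab with the fingertips from above (at least 2 N) and stays flat (z of leaf_blue in the frame of screw_mid between -0.0035 and -0.0004 m and x of leaf_blue in the frame of screw_mid between -0.035 and 0.035 m and y of leaf_blue in the frame of screw_mid between -0.004 and 0.004 m and angle between leaf_blue's own z axis and vertical below 0.04 rad and angle between the x axis of leaf_blue and the x axis of screw_mid, either way round below 0.06 rad and contact force between the fingers and leaf_blue above 2 N and z of the grasp point in the frame of leaf_blue above 0.068 m), for 0.1 s.
At the end, for the whole second after the job is handed in: the blue leaf rests in the thread with its origin 0.4 to 3.5 mm below the screw's axis (seated: 2 mm below), within 35 mm of the screw's middle and 4 mm of its axis sideways, tilted less than 0.04 rad and in line with the screw within 0.06 rad, at rest and not touched by the fingers (z of leaf_blue in the frame of screw_mid between -0.0035 and -0.0004 m and x of leaf_blue in the frame of screw_mid between -0.035 and 0.035 m and y of leaf_blue in the frame of screw_mid between -0.004 and 0.004 m and angle between leaf_blue's own z axis and vertical below 0.04 rad and angle between the x axis of leaf_blue and the x axis of screw_mid, either way round below 0.06 rad and contact force between the fingers and leaf_blue below 0.1 N and linear speed of leaf_blue below 0.01 m/s).
It fails at once if the blue leaf is forced against the screw or cradle with more than 25 N (contact force between leaf_blue and cradle above 25 N).
It fails at once if another leaf or a bystander is moved by more than 15 mm (distance of any of leaf_orange, leaf_green, amber_bottle, white_jar, lead_nut, tube_rack, driver, yellow_box from where it was at the start of the episode above 0.015 m).
It also fails if it takes over 58 s, if anything falls off the work surface, if the arm or the gripper's body presses on something with over 40 N, if the wrist force passes 120 N, or if a joint passes its speed limit or range.

## Robot

A 6-joint arm with a two-finger parallel gripper is mounted at the origin on the work surface. World frame = base frame: x ahead of the robot, y to its left, z up, the work surface at z = 0. Lengths are in m, angles in rad, forces in N, time in s.
With the tool pointing down it reaches from about 0.275 to 0.775 m from the base axis. Payload 14.6 kg.
Tool frame: the origin (TCP) lies between the finger pads; the fingertips stand 11 mm ahead of it and the grasp point (between the pads) lies 8 mm behind it (tip_extent is the distance from the TCP to the fingertips, in m); z points along the fingers, y is the direction in which the jaws open and shut (so a half turn about z gives the same grasp; the last joint's range is limited). The gripper opens to 85 mm and grips with 20 to 120 N. Pads are 22 mm wide; open, the fingers measure 114 mm over their backs; the gripper's body (76 mm by 85 mm) begins 54 mm behind the grasp point. The pads swing forward as they close: fully open they stand 13 mm farther back than shut.
Start: joints at [-1.426, 0.263, -0.048, 1.259, 0, 1.415], TCP at [0.155, -0.502, 0.242] pointing down, gripper open.
Joint ranges: [-2.65, 2.65], [-0.89, 1.7], [-1.18, 1.37], [-2.13, 2.11], [-1.35, 1.29], [-3.14, 3.14]. Speed limits (rad/s): [1.89, 1.89, 2.57, 2.79, 3.14, 3.14].

## Interface

Orientations are given as a unit quaternion [w, x, y, z].
In Python, from workcell import * gives the robot as it stands.
- The arm moves only by the shell command python3 -m pendant 'ROWS' [FORCE]. ROWS is JSON, one flat list of numbers, 7 for each row, row after row: the turn, a rotation vector about the tool's x, y, z in degrees, then the shift along the tool's x, y, z in m, then the closure, from 0 (fully open) to 1 (shut). A call has 1 to 8 rows; each row is the pose to reach, as a shift and turn from the pose commanded when the call began, along the tool's axes at that moment; what a row does not reach only later rows make up. A row lasts 1/10 s, in which the tool goes at most 50 mm and 8.59 degrees, less where a joint would pass 70% of its speed; a pose out of reach is approached as far as the arm can. A call with a gripper value outside its range is refused whole. The fingers move at their own pace and stop on an object; FORCE is the grip in N (left out, the last holds). Time passes only in rows, so rows that repeat a pose let the fingers close. It gives the time, the measured TCP pose, the force and the opening at its end, in the units of the state.
- state(): the state, without advancing time (a new reading comes with each control period).
- camera(name): name is "scene" or "top" or "wrist"; returns a dict with "frame" (384x512x3 uint8, blue, green, red), "K" (3x3 intrinsics, pixels), "R" (3x3) and "t" (3): a world point X has camera coordinates R X + t. Camera axes: x right, y down, z forward; pixel columns grow to the right and rows downward; lengths in m; the calibration is good to about 2 mm. A picture is of the moment at which its call begins. There is no depth.
- close_job(): hands the job in, once; it reports no verdict.
The state is a dict: "clock": time; "q": joint angles; "joint_vel": joint speeds; "tau": joint torques, N m; "tool_pos": TCP position; "tool_rot": TCP orientation; "contact_force": force on the tool from outside, world axes, zero at the start; "wrist_torque": the same for the moment, N m; "grip_width": finger opening in m.
Only numpy, scipy, OpenCV 4.12 (cv2) and the standard library are available. Lean on these libraries where they do the work, as an engineer would, in place of code of your own. Each camera call takes 0.05 s, during which the arm holds its last target. There are 200 camera calls.

## Working session

There is one attempt and no reset: what is moved stays moved. The work goes in short steps, Python scripts to look and compute and a shell command to move; the robot and the scene stay as the last step left them, time stands still between calls to the robot, and variables do not carry over. Pictures are saved under pics/ and viewed, about 8 in all and at most 12, crops included, and the job is handed in when it is done.

```bash
ls; mkdir -p pics
python3 - <<'E'
from workcell import *
import cv2,numpy as np
s=state(); print({k:np.round(v,4).tolist() for k,v in s.items()})
ims=[]
for n in("scene","top"):
    c=camera(n); ims.append(c["frame"]); cv2.imwrite(f"pics/{n}0.png",c["frame"]); np.savez(f"{n}.npz",**c)
    print(n,np.round(c["K"],1).tolist(),np.round(c["R"],3).tolist(),np.round(c["t"],3).tolist())
E
```

```text
pics
{'clock': 0.0, 'q': [-1.4263, 0.2635, -0.0489, 1.2594, 0.0, 1.4155], 'joint_vel': [0.0014, 0.0, 0.0002, -0.0004, -0.0007, -0.0003], 'tau': [-0.0034, -63.7625, 38.4577, 0.0135, -0.0002, 0.0], 'tool_pos': [0.155, -0.5013, 0.2418], 'tool_rot': [-0.0005, 0.9888, 0.1493, 0.0], 'contact_force': [-0.0648, -0.0952, -0.129], 'wrist_torque': [-0.0422, -0.0081, -0.0113], 'grip_width': 0.0854}
scene [[474.6, 0.0, 254.5], [0.0, 474.6, 195.4], [0.0, 0.0, 1.0]] [[0.717, 0.697, 0.014], [0.549, -0.553, -0.627], [-0.429, 0.457, -0.779]] [-0.446, -0.276, 1.781]
top [[349.4, 0.0, 261.0], [0.0, 349.4, 191.8], [0.0, 0.0, 1.0]] [[0.001, -1.0, -0.011], [-0.997, -0.0, -0.08], [0.08, 0.011, -0.997]] [-0.007, 0.644, 1.031]
```

View pics/top0.png

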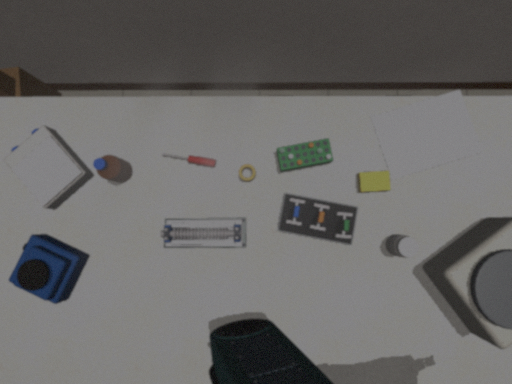

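View pics/scene0.png

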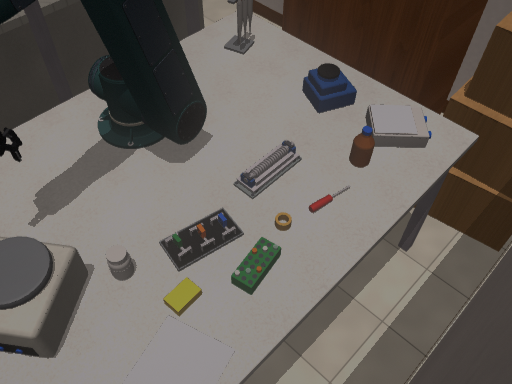

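The top view shows the cradle at about (204,233), and the tray with blue at (297,211), orange (322,217) and green (347,224). The scene view agrees. Next I'll measure.

```bash
cat > h.py <<'E'
from workcell import *
import cv2,numpy as np
from scipy.spatial.transform import Rotation as Ro
def ray(c,uv,z):
    d=c["R"].T@np.linalg.inv(c["K"])@np.array([uv[0],uv[1],1.]); o=-c["R"].T@c["t"]
    return o+d*(z-o[2])/d[2]
def proj(c,X):
    p=c["K"]@(c["R"]@np.asarray(X)+c["t"]); return p[:2]/p[2]
def tri(c1,u1,c2,u2):
    P=[c["K"]@np.c_[c["R"],c["t"]] for c in(c1,c2)]
    X=cv2.triangulatePoints(P[0],P[1],np.float64(u1).reshape(2,1),np.float64(u2).reshape(2,1)).ravel(); return X[:3]/X[3]
def blobs(c,lo,hi,roi,amin=8):
    x0,y0,x1,y1=roi; h=cv2.cvtColor(c["frame"],cv2.COLOR_BGR2HSV)[y0:y1,x0:x1]
    m=cv2.inRange(h,np.array(lo),np.array(hi)); n,l,st,ce=cv2.connectedComponentsWithStats(m)
    return [(ce[i]+[x0,y0],st[i,4],cv2.minAreaRect(np.argwhere(l==i)[:,::-1].astype(np.float32)+[np.float32(x0),np.float32(y0)])) for i in range(1,n) if st[i,4]>=amin]
def totool(v):
    return Ro.from_quat(np.roll(state()["tool_rot"],-1)).inv().apply(v)
E
python3 - <<'E'
from h import *
t=dict(np.load("top.npz")); s=dict(np.load("scene.npz"))
for c,roi,n in((t,(275,190,362,245),"top"),(s,(155,205,245,270),"scene")):
    for col,lo,hi in(("b",(100,110,50),(130,255,255)),("o",(3,130,80),(18,255,255)),("g",(40,80,40),(85,255,255))):
        for b in blobs(c,lo,hi,roi): print(n,col,b[0].round(1),b[1],np.round(b[2][1],1),b[2][2],ray(c,b[0],.0575+.005).round(3))
for b in blobs(t,(95,60,30),(130,255,255),(155,210,255,255)): print("cr",b[0],b[1],ray(t,b[0],.072).round(4))
# cradle base outline
g=t["frame"][205:260,150:260]
f=np.hstack([cv2.resize(t["frame"][190:260,150:260],None,fx=4,fy=4,interpolation=3),cv2.resize(t["frame"][185:255,270:362],None,fx=4,fy=4,interpolation=3)])
cv2.imwrite("pics/c1.png",f)
E
```

```text
top b [296.1 211.3] 46 [4.8 9.2] 9.462322235107422 [ 0.584 -0.109  0.062]
top o [320.9 216.6] 32 [9. 4.] 90.0 [ 0.569 -0.181  0.062]
top g [346.2 224.7] 39 [9. 4.] 90.0 [ 0.546 -0.254  0.062]
scene b [221.9 216.9] 36 [8.6 3.7] 51.34019088745117 [ 0.586 -0.106  0.062]
scene o [201.3 229.6] 58 [13.5  5.1] 65.55604553222656 [ 0.577 -0.18   0.062]
scene g [176.4 237.6] 37 [8.6 4.1] 51.34019088745117 [ 0.547 -0.25   0.062]
scene g [241.6 264.7] 31 [10.  7.] 90.0 [ 0.746 -0.181  0.062]
cr [168.    226.625] 16 [0.5398 0.2603 0.072 ]
cr [237.  225.5] 10 [0.5432 0.0616 0.072 ]
cr [167.5 240.4] 10 [0.5004 0.2609 0.072 ]
```

View pics/c1.png

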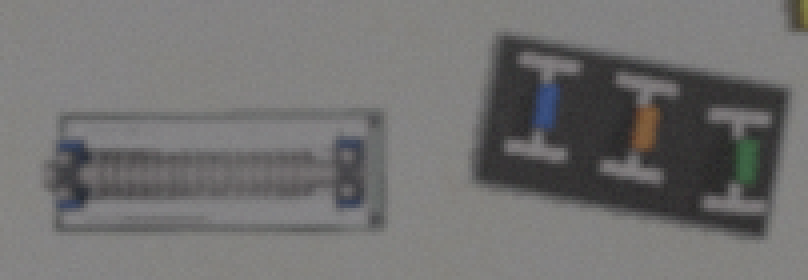

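The crop shows the blue leaf's bridge running about 10° off world x. The screw runs along world y. I'll move above the blue leaf, turning to a yaw of about 170° on the way.

```bash
python3 -m pendant '[0,0,-8,0.035,-0.0165,0.002,0, 0,0,-16,0.075,-0.0355,0.004,0, 0,0,-24,0.12,-0.057,0.006,0, 0,0,-32,0.165,-0.078,0.01,0, 0,0,-40,0.21,-0.1,0.012,0, 0,0,-48,0.255,-0.121,0.015,0, 0,0,-56,0.3,-0.1425,0.017,0, 0,0,-64,0.345,-0.164,0.02,0]' 30
python3 - <<'E'
from h import *
s=state();p=np.array(s["tool_pos"]);print(s["q"],p)
print(totool(np.array([.584,-.108,.212])-p), Ro.from_quat(np.roll(s["tool_rot"],-1)).as_matrix()[:,0])
E
```

```text
clock: 0.9
tool_pos: [0.4374, -0.2412, 0.2222]
tool_rot: [0.0, 0.758, 0.653, -0.0]
contact_force: [-0.2, -0.8, -0.3]
grip_width: 0.0853
[-6.67310123e-01  2.26785444e-01 -1.53724048e-01  1.19024531e+00
 -2.04987851e-05  1.05172945e+00] [ 0.43737946 -0.24123693  0.22217974]
[0.15343197 0.12533294 0.01017709] [ 1.47700877e-01  9.89032077e-01 -3.83967083e-05]
```

```bash
python3 -m pendant '[0,0,-8,0.018,0.015,0,0, 0,0,-16,0.037,0.03,0,0, 0,0,-24,0.056,0.045,0,0, 0,0,-32,0.075,0.06,0,0, 0,0,-40,0.094,0.076,0,0, 0,0,-48,0.113,0.092,0.005,0, 0,0,-56,0.133,0.108,0.01,0, 0,0,-64,0.153,0.125,0.01,0]'
python3 -m pendant '[0,0,-8,0,0,0,0, 0,0,-16,0,0,0,0, 0,0,-24,0,0,0,0, 0,0,-24,0,0,0,0]'
python3 - <<'E'
from h import *
s=state();print(s["q"],s["contact_force"],np.degrees(np.arctan2(*Ro.from_quat(np.roll(s["tool_rot"],-1)).as_matrix()[[1,0],0])))
c=camera("wrist");np.savez("w1.npz",**c);cv2.imwrite("pics/w1.png",c["frame"])
print(c["K"],-c["R"].T@c["t"],c["R"])
E
```

```text
clock: 1.7
tool_pos: [0.5835, -0.1101, 0.2114]
tool_rot: [-0.001, 0.296, 0.955, 0.0]
contact_force: [1.1, -0.2, -0.2]
grip_width: 0.0856
clock: 2.1
tool_pos: [0.5831, -0.1109, 0.2119]
tool_rot: [-0.0, 0.093, 0.996, 0.0]
contact_force: [-0.2, 0.8, -0.1]
grip_width: 0.0854
[-3.25112511e-01  3.91691461e-01  6.30559254e-02  1.24288240e+00
  3.51586128e-06 -1.38676494e-01] [-0.22820931  0.82307504 -0.10460359] 169.31800510400316
[[277.63988216   0.         258.07723146]
 [  0.         277.63988216 191.81185389]
 [  0.           0.           1.        ]] [ 0.51826056 -0.09774703  0.34323716] [[ 1.86160810e-01  9.82519203e-01  4.11006869e-04]
 [ 9.48471734e-01 -1.79818873e-01  2.60895653e-01]
 [ 2.56408896e-01 -4.81787176e-02 -9.65366919e-01]]
```

View pics/w1.png

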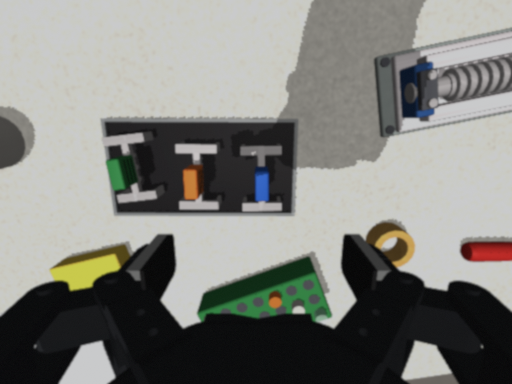

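The wrist view shows the blue leaf (tab about (262,185), white end caps at (261,150) and (262,207)), between the orange leaf (193,183) and the tray edge. Next I'll get its position and yaw.

Run:
```python
from h import *
c=dict(np.load("w1.npz"))
b=[b for b in blobs(c,(100,110,50),(130,255,255),(235,140,290,213),30)]
for x in b: print(x[0],x[1],x[2])
hsv=cv2.cvtColor(c["frame"],cv2.COLOR_BGR2HSV); m=cv2.inRange(hsv,np.array((100,110,50)),np.array((130,255,255)))
r=m[140:213,235:290]; v=hsv[...,2]
for y in range(160,205,2):
    xs=np.flatnonzero(m[y,235:290]); print(y,(xs.min()+235,xs.max()+235,int(np.median(v[y,235:290][xs]))) if len(xs) else '')
for x in blobs(c,(0,0,110),(180,60,255),(236,142,288,213),15):
    print("cap",x[0].round(1),x[1],np.round(x[2][1],1),[ray(c,x[0],z).round(4) for z in(.033,)])
t=dict(np.load("top.npz"))
```

```text
[261.46691871 184.09451796] 529 ((261.5, 184.0), (34.0, 15.0), 90.0)
160 
162 
164 
166 
168 (np.int64(255), np.int64(267), 63)
170 (np.int64(255), np.int64(267), 68)
172 (np.int64(255), np.int64(268), 104)
174 (np.int64(254), np.int64(269), 136)
176 (np.int64(254), np.int64(269), 185)
178 (np.int64(254), np.int64(269), 194)
180 (np.int64(254), np.int64(269), 194)
182 (np.int64(254), np.int64(269), 193)
184 (np.int64(254), np.int64(269), 193)
186 (np.int64(254), np.int64(269), 192)
188 (np.int64(254), np.int64(269), 192)
190 (np.int64(254), np.int64(269), 191)
192 (np.int64(254), np.int64(269), 190)
194 (np.int64(254), np.int64(269), 189)
196 (np.int64(254), np.int64(269), 188)
198 (np.int64(254), np.int64(269), 188)
200 (np.int64(255), np.int64(269), 168)
202 
204 
cap [260.1 151.8] 356 [18. 39.] [array([ 0.5557, -0.1024,  0.033 ])]
cap [261.  206.5] 350 [10. 39.] [array([ 0.6189, -0.1132,  0.033 ])]
```

Run:
```python
from h import *
c=dict(np.load("w1.npz"));t=dict(np.load("top.npz"));s=dict(np.load("scene.npz"))
for v in((261.6,173.5),(261.6,187),(261.6,200.5)): print(ray(c,v,.0675).round(4))
print(ray(t,(296.1,211.3),.0675),tri(t,(296.1,211.3),s,(221.9,216.9)))
P=ray(c,(261.6,187),.0675); st=state(); p=np.array(st["tool_pos"])
print(totool(P-p), np.hypot(*P[:2]))
```

```text
[ 0.5733 -0.1044  0.0675]
[ 0.5872 -0.107   0.0675]
[ 0.6014 -0.1097  0.0675]
[ 0.58424513 -0.1087564   0.0675    ] [ 0.58606118 -0.10730224  0.06379963]
[-0.00331377  0.00463977  0.14451391] 0.5968280052687536
```

```bash
python3 -m pendant '[0,0,0,-0.002,0.002,0.03,0.4, 0,0,0,-0.003,0.004,0.07,0.5, 0,0,0,-0.003,0.004,0.11,0.5, 0,0,0,-0.003,0.004,0.13,0.5, 0,0,0,-0.003,0.004,0.148,0.5,0,0,0,-0.003,0.004,0.159,0.5,0,0,0,-0.003,0.004,0.159,0.5]'
python3 - <<'E'
from h import *
c=camera("wrist");cv2.imwrite("pics/w2.png",c["frame"]);np.savez("w2.npz",**c)
E
```

```text
clock: 2.85
tool_pos: [0.5862, -0.1075, 0.0522]
tool_rot: [-0.001, 0.096, 0.995, 0.0]
contact_force: [0.4, -0.1, 0.4]
grip_width: 0.0426
```

View pics/w2.png

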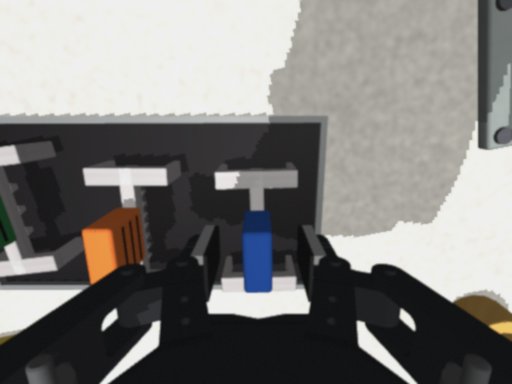

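The tab sits midway between the fingers (columns 243–272, with the fingers at 215 and 305). I'll close and lift.

```bash
python3 -m pendant '[0,0,0,0,0,0,1,0,0,0,0,0,0,1,0,0,0,0,0,0,1,0,0,0,0,0,0,1,0,0,0,0,0,0,1]' 40
python3 -m pendant '[0,0,0,0,0,-0.01,1,0,0,0,0,0,-0.03,1,0,0,0,0,0,-0.06,1,0,0,0,0,0,-0.09,1,0,0,0,0,0,-0.11,1]'
python3 - <<'E'
from h import *
c=camera("wrist");cv2.imwrite("pics/w3.png",c["frame"]);np.savez("w3.npz",**c)
t=camera("top");np.savez("top1.npz",**t);s=camera("scene");np.savez("scene1.npz",**s)
f=cv2.resize(t["frame"][205:260,150:260],None,fx=7,fy=7,interpolation=cv2.INTER_CUBIC); cv2.imwrite("pics/t1.png",f)
# cradle corners scene crop
cv2.imwrite("pics/s1.png",cv2.resize(s["frame"][130:200,225:310],None,fx=7,fy=7,interpolation=cv2.INTER_CUBIC))
st=state();print(st["tool_pos"],st["tool_rot"],st["contact_force"],st["wrist_torque"],st["q"])
E
```

```text
clock: 3.4
tool_pos: [0.5874, -0.1078, 0.0542]
tool_rot: [0.001, 0.094, 0.996, -0.0]
contact_force: [-1.3, 0.3, 6.9]
grip_width: 0.0132
clock: 3.9
tool_pos: [0.5872, -0.1077, 0.1661]
tool_rot: [0.001, 0.094, 0.996, -0.0]
contact_force: [0.9, 0.2, -0.8]
grip_width: 0.0129
[ 0.5874766  -0.10779666  0.16479524] [ 1.27519983e-03  9.43518992e-02  9.95538056e-01 -2.69320729e-04] [-0.66326778 -0.65674867 -1.78027114] [-0.01277951  0.00114178 -0.00885918] [-3.17861589e-01  4.16008883e-01 -2.76738332e-02  1.12450725e+00
  3.96950659e-05 -1.28876468e-01]
```

View pics/t1.png

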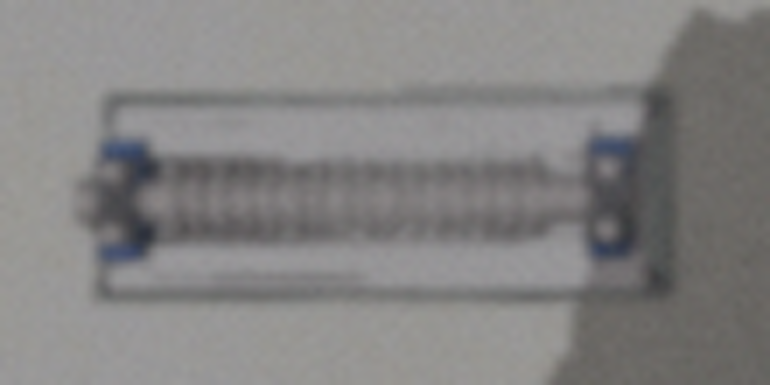

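View pics/w3.png

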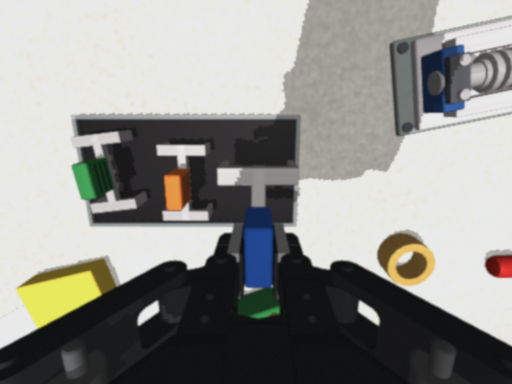

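The leaf is held in line with the jaws. The cradle blocks centre at about (0.521, 0.161), and their spacing of 199 mm matches the given 204. I'll carry the leaf there and turn to a yaw of about 90°.

```bash
python3 -m pendant '[0,0,8,0.012,0.026,0,1,0,0,16,0.025,0.055,0,1,0,0,24,0.04,0.087,0,1,0,0,32,0.055,0.12,0,1,0,0,40,0.07,0.153,0,1,0,0,48,0.085,0.186,0,1,0,0,56,0.1,0.219,0,1,0,0,64,0.1156,0.2518,0,1]'
python3 -m pendant '[0,0,8,0,0,0,1,0,0,15.2,0,0,0,1,0,0,15.2,0,0,0,1,0,0,15.2,0,0,0,1]'
python3 - <<'E'
from h import *
c=camera("wrist");cv2.imwrite("pics/w4.png",cv2.resize(c["frame"],(768,576)));np.savez("w4.npz",**c)
st=state();print(st["tool_pos"],st["tool_rot"],st["q"],st["grip_width"])
p=np.array(st["tool_pos"]); print(proj(c,p),[proj(c,[.521,.161+d,.05]).round() for d in(-.1,-.05,0,.05,.075,.102)])
print(-c["R"].T@c["t"])
E
```

```text
clock: 4.85
tool_pos: [0.5196, 0.1627, 0.1624]
tool_rot: [-0.001, 0.61, 0.793, -0.001]
contact_force: [0.8, 0.4, -0.6]
grip_width: 0.0135
clock: 5.25
tool_pos: [0.5203, 0.1612, 0.1627]
tool_rot: [-0.0, 0.706, 0.708, -0.0]
contact_force: [0.2, -0.3, -1.0]
grip_width: 0.0131
[0.52041224 0.16118381 0.16282877] [-2.56957202e-04  7.06110688e-01  7.08101351e-01 -3.26641262e-04] [ 1.50737916e-01  3.33232744e-01 -1.66001171e-01  1.07239322e+00
  2.53382624e-05  1.71871901e+00] 0.012856690521249598
[258.33532588 250.54990918] [array([259., 289.]), array([259., 243.]), array([259., 193.]), array([259., 137.]), array([259., 107.]), array([259.,  72.])]
[0.52024571 0.22826518 0.29392714]
```

View pics/w4.png

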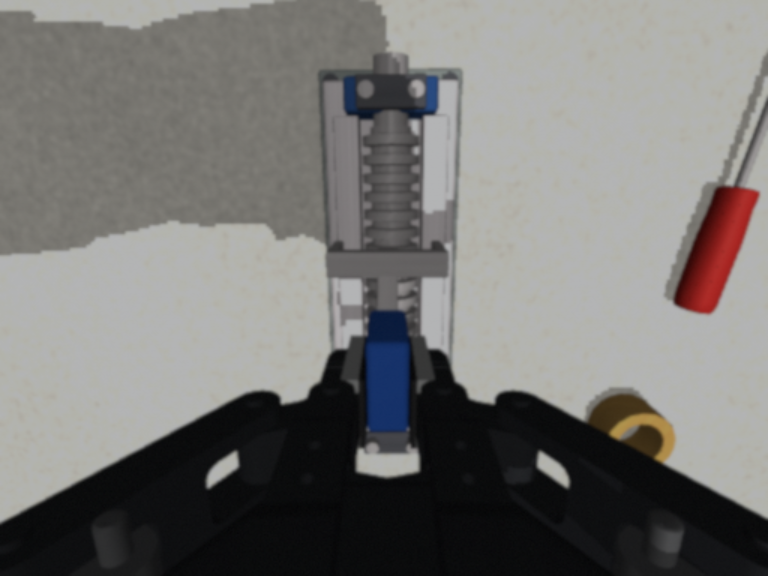

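The leaf hangs over the screw. The leaf centre is at column 387 (display) and the screw centreline at about 392, so it needs about 2–3 mm in +x. The thread rings show in display rows 130–240. Next I'll measure lateral offset, direction and groove phase.

Run:
```python
from h import *
from scipy.ndimage import gaussian_filter1d as gf
from scipy.signal import find_peaks
c=dict(np.load("w4.npz")); g=cv2.cvtColor(c["frame"],cv2.COLOR_BGR2GRAY).astype(float)
# base outer edges per row: dark outline vs bench
for y in(60,70,100,120,140,150,190,200,210,220):
    d=np.gradient(gf(g[y],1)); L=200+np.argmax(np.abs(d[200:232])); R=288+np.argmax(np.abs(d[288:320])); 
    print(y,L,R,(L+R)/2, "cap/screw", end=' ')
    L2=236+np.argmin(d[236:252]);R2=270+np.argmax(d[270:288]); print(L2,R2,(L2+R2)/2)
# profile along screw at side flanks and center
for a,b in((242,247),(255,266),(274,279)):
    pr=g[85:165,a:b].mean(1); print(a,b,np.round(pr).astype(int).tolist())
for b in blobs(c,(105,110,40),(130,255,255),(220,45,300,80),5): print(b[0],b[1],b[2])
```

```text
60 228 292 260.0 cap/screw 249 277 263.0
70 229 292 260.5 cap/screw 236 277 256.5
100 218 306 262.0 cap/screw 247 282 264.5
120 218 302 260.0 cap/screw 238 282 260.0
140 215 304 259.5 cap/screw 239 282 260.5
150 220 304 262.0 cap/screw 239 282 260.5
190 218 303 260.5 cap/screw 241 281 261.0
200 218 303 260.5 cap/screw 241 280 260.5
210 226 299 262.5 cap/screw 245 280 262.5
220 219 302 260.5 cap/screw 245 280 262.5
242 247 [120, 119, 119, 118, 110, 92, 77, 73, 74, 76, 74, 69, 78, 103, 117, 120, 119, 111, 91, 77, 74, 75, 76, 75, 78, 97, 113, 118, 118, 115, 100, 82, 74, 75, 76, 78, 82, 96, 112, 119, 120, 116, 100, 82, 75, 76, 77, 78, 84, 98, 111, 117, 118, 112, 94, 76, 75, 76, 78, 79, 83, 96, 109, 114, 112, 98, 80, 73, 74, 76, 76, 77, 83, 97, 108, 109, 97, 80, 72, 72]
255 266 [97, 97, 95, 93, 97, 101, 102, 102, 102, 99, 87, 73, 83, 94, 96, 95, 91, 91, 96, 101, 101, 101, 101, 95, 80, 84, 93, 95, 94, 89, 87, 94, 99, 100, 100, 100, 94, 82, 86, 93, 95, 93, 85, 84, 93, 98, 99, 99, 97, 90, 86, 90, 93, 93, 86, 78, 87, 96, 98, 98, 98, 96, 90, 91, 93, 94, 89, 78, 80, 91, 97, 98, 98, 97, 95, 94, 94, 92, 85, 71]
274 279 [164, 161, 151, 139, 121, 97, 81, 77, 75, 74, 69, 67, 90, 122, 137, 140, 137, 122, 97, 79, 74, 73, 71, 70, 78, 100, 115, 118, 117, 111, 94, 79, 75, 74, 73, 72, 77, 95, 110, 116, 117, 111, 92, 77, 74, 74, 73, 72, 79, 97, 111, 116, 115, 107, 86, 72, 73, 75, 74, 74, 79, 96, 111, 116, 110, 91, 72, 68, 72, 74, 73, 74, 82, 99, 111, 108, 92, 72, 66, 69]
[235.13615023  65.00938967] 213 ((236.01364135742188, 66.29914855957031), (30.415794372558594, 17.310110092163086), 52.69605255126953)
[284.625    65.59375] 224 ((284.2274169921875, 65.9827880859375), (17.310108184814453, 30.832448959350586), 37.30394744873047)
```

Run:
```python
from h import *
c=dict(np.load("w4.npz")); f=c["frame"][40:220,215:310]
cv2.imwrite("pics/w4c.png",cv2.resize(f[:125],None,fx=5,fy=4.8,interpolation=cv2.INTER_NEAREST).transpose(1,0,2))
```

```text
(no output)
```

View pics/w4c.png

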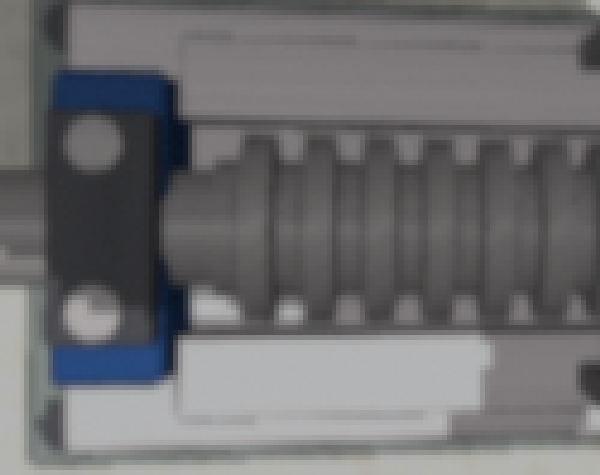

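The crop shows the crests cleanly (crest and groove evenly spaced). Next I'll work out the groove phase against the leaf origin, all in the same camera.

Run:
```python
from h import *
c=dict(np.load("w4.npz")); g=cv2.cvtColor(c["frame"],cv2.COLOR_BGR2GRAY).astype(float)
st=state();p=np.array(st["tool_pos"])
def cross(pr,th,o):
    i=np.flatnonzero((pr[:-1]-th)*(pr[1:]-th)<0); return o+i+(th-pr[i])/(pr[i+1]-pr[i])
for a,b,th in((242,247,97),(274,279,95)):
    e=cross(g[85:165,a:b].mean(1),th,85); ys=np.array([ray(c,((a+b-1)/2,v),.052)[1] for v in e])
    m=(ys[1:]+ys[:-1])/2; print("crest/groove centers",m.round(4)*1000,"groove phase",(m[1::2]*1000%10).round(2))
# lateral: screw silhouette
for y in(95,107,119,131,143):
    r=g[y]; print(y,ray(c,(260.5,y),.05).round(4))
pr=g[150:300,246:252].mean(1); print("cap col profile",pr[:50].round().astype(int).tolist())
hsv=cv2.cvtColor(c["frame"],cv2.COLOR_BGR2HSV)
m=cv2.inRange(hsv,np.array((100,110,30)),np.array((130,255,255))); 
for y in range(205,292,3):
    xs=np.flatnonzero(m[y,235:285])+235; print(y,xs.min() if len(xs) else'',xs.max() if len(xs) else'',int(hsv[y,258,2]),end=' | ')
for v in(227,228,229,286,287,288): print(v,ray(c,(258,v),p[2]+.0133).round(4))
for v in(165,166,167): print("cap",v,ray(c,(258,v),p[2]-.0207).round(4), ray(c,(258,v),p[2]-.0492+.0325))
```

```text
crest/groove centers [246.4 241.3 236.5 231.5 226.6 221.7 216.8 211.9 206.8 202.  196.8 192. ] groove phase [1.34 1.51 1.7  1.9  1.98 2.02]
crest/groove centers [246.6 241.5 236.5 231.8 226.8 221.9 217.  212.1 207.  202.2 197.1 192.3] groove phase [1.48 1.75 1.92 2.1  2.21 2.28]
95 [0.522  0.2456 0.05  ]
107 [0.522  0.2361 0.05  ]
119 [0.5221 0.2263 0.05  ]
131 [0.5221 0.2163 0.05  ]
143 [0.5222 0.2061 0.05  ]
cap col profile [76, 66, 66, 74, 79, 82, 83, 84, 87, 90, 87, 77, 67, 63, 64, 66, 62, 65, 83, 97, 101, 101, 100, 99, 98, 98, 99, 99, 100, 100, 99, 99, 99, 99, 96, 81, 67, 68, 74, 78, 80, 80, 80, 74, 66, 62, 62, 63, 67, 74]
205   100 | 208 248 267 61 | 211 247 269 59 | 214 247 270 61 | 217 246 270 60 | 220 246 271 60 | 223 246 271 61 | 226 244 272 62 | 229 243 273 94 | 232 243 273 104 | 235 243 273 105 | 238 243 273 106 | 241 243 273 106 | 244 244 273 105 | 247 244 273 105 | 250 244 273 104 | 253 244 273 105 | 256 243 273 105 | 259 244 272 105 | 262 244 272 105 | 265 244 272 105 | 268 244 272 105 | 271 244 272 104 | 274 244 272 105 | 277 244 272 104 | 280 244 272 104 | 283 244 272 104 | 286 247 270 95 | 289   71 | 227 [0.5202 0.1798 0.1761]
228 [0.5202 0.1793 0.1761]
229 [0.5202 0.1788 0.1761]
286 [0.5203 0.1491 0.1761]
287 [0.5203 0.1486 0.1761]
288 [0.5203 0.148  0.1761]
cap 165 [0.5201 0.2025 0.1421] [0.52011969 0.2031687  0.14612877]
cap 166 [0.5201 0.2019 0.1421] [0.52012096 0.20262556 0.14612877]
cap 167 [0.5201 0.2014 0.1421] [0.52012222 0.20208139 0.14612877]
```

Estimates: grooves at y ≈ 2 mod 10 mm (e.g. 0.162), leaf origin y ≈ 0.1633 and x ≈ 0.5202, screw axis x ≈ 0.522. I'll shift by (-1.3 mm along tool x, +1.8 mm along tool y) and descend in steps.

```bash
python3 -m pendant '[0,0,0,-0.0013,0.0018,0,1,0,0,0,-0.0013,0.0018,0.015,1,0,0,0,-0.0013,0.0018,0.03,1,0,0,0,-0.0013,0.0018,0.04,1,0,0,0,-0.0013,0.0018,0.047,1,0,0,0,-0.0013,0.0018,0.051,1,0,0,0,-0.0013,0.0018,0.051,1,0,0,0,-0.0013,0.0018,0.051,1]'
python3 - <<'E'
from h import *
c=camera("wrist");np.savez("w5.npz",**c);cv2.imwrite("pics/w5.png",cv2.resize(c["frame"][90:384,130:400],None,fx=2,fy=2))
print(state()["contact_force"],state()["wrist_torque"],state()["tool_pos"])
E
```

```text
clock: 6.1
tool_pos: [0.5227, 0.1601, 0.1126]
tool_rot: [0.0, 0.707, 0.707, 0.0]
contact_force: [-0.4, -0.7, -0.6]
grip_width: 0.0131
[-0.79941731 -1.3272139  -1.10168997] [ 0.01533278 -0.01597231  0.04131336] [0.52271165 0.16013448 0.11272883]
```

View pics/w5.png

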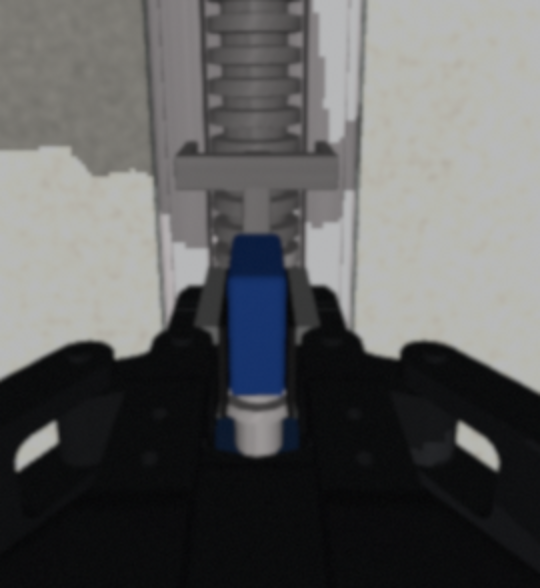

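The leaf straddles the screw centred (cap centre 256 px, screw 254 px in the crop), with no side force. I'll go down to just above the crests, then feel.

```bash
python3 -m pendant '[0,0,0,0,0,0.004,1,0,0,0,0,0,0.008,1,0,0,0,0,0,0.01,1,0,0,0,0,0,0.01,1]'
for i in 1 2; do python3 -m pendant '[0,0,0,0,0,0.0005,1,0,0,0,0,0,0.001,1,0,0,0,0,0,0.001,1,0,0,0,0,0,0.001,1]'; done
```

```text
clock: 6.55
tool_pos: [0.5222, 0.1601, 0.1019]
tool_rot: [-0.0, 0.707, 0.707, -0.0]
contact_force: [0.1, 0.2, -1.1]
grip_width: 0.0135
clock: 6.95
tool_pos: [0.5225, 0.1601, 0.1013]
tool_rot: [0.0, 0.707, 0.707, 0.0]
contact_force: [-0.3, 0.5, -0.9]
grip_width: 0.0129
clock: 7.35
tool_pos: [0.5224, 0.1601, 0.1003]
tool_rot: [-0.0, 0.707, 0.707, -0.0]
contact_force: [0.9, -0.2, -0.9]
grip_width: 0.0135
```

```bash
for i in 1 2 3; do python3 -m pendant '[0,0,0,0,0,0.0005,1,0,0,0,0,0,0.001,1,0,0,0,0,0,0.001,1,0,0,0,0,0,0.001,1]'; done
```

```text
clock: 7.75
tool_pos: [0.5224, 0.1601, 0.0993]
tool_rot: [-0.0, 0.707, 0.707, -0.0]
contact_force: [0.4, -0.0, -0.7]
grip_width: 0.0134
clock: 8.15
tool_pos: [0.5224, 0.1601, 0.0982]
tool_rot: [-0.0, 0.707, 0.707, -0.0]
contact_force: [0.2, 0.9, -0.8]
grip_width: 0.0135
clock: 8.55
tool_pos: [0.5225, 0.1601, 0.0973]
tool_rot: [0.0, 0.707, 0.707, 0.0]
contact_force: [-0.1, 0.5, -0.8]
grip_width: 0.013
```

```bash
for i in 1 2; do python3 -m pendant '[0,0,0,0,0,0.0005,1,0,0,0,0,0,0.001,1,0,0,0,0,0,0.001,1,0,0,0,0,0,0.001,1]'; done
```

```text
clock: 8.95
tool_pos: [0.5225, 0.1601, 0.0964]
tool_rot: [0.0, 0.707, 0.707, 0.0]
contact_force: [-1.7, 0.5, 3.7]
grip_width: 0.0131
clock: 9.35
tool_pos: [0.5225, 0.1602, 0.0955]
tool_rot: [0.0, 0.707, 0.707, 0.0]
contact_force: [-1.8, 0.4, 7.2]
grip_width: 0.0133
```

Contact came at TCP z ≈ 0.0968, which matches the seated height (0.097) and not crest riding (0.101), with about 4 N/mm as the bed should give. I'll ease the load, feel along the thread by ±1.5 mm, then recentre.

```bash
python3 -m pendant '[0,0,0,0,0,-0.0005,1,0,0,0,0,0,-0.001,1,0,0,0,0,0,-0.001,1]'
python3 -m pendant '[0,0,0,0.0005,0,0,1,0,0,0,0.001,0,0,1,0,0,0,0.0015,0,0,1,0,0,0,0.0015,0,0,1]'
python3 -m pendant '[0,0,0,-0.001,0,0,1,0,0,0,-0.002,0,0,1,0,0,0,-0.003,0,0,1,0,0,0,-0.003,0,0,1]'
```

```text
clock: 9.65
tool_pos: [0.5225, 0.1601, 0.0963]
tool_rot: [0.0, 0.707, 0.707, 0.0]
contact_force: [-1.5, 1.6, 3.0]
grip_width: 0.0131
clock: 10.05
tool_pos: [0.5226, 0.1611, 0.0963]
tool_rot: [0.001, 0.707, 0.707, -0.0]
contact_force: [0.7, -6.0, 2.1]
grip_width: 0.0135
clock: 10.45
tool_pos: [0.5225, 0.1588, 0.0963]
tool_rot: [-0.0, 0.707, 0.707, 0.0]
contact_force: [-1.2, 3.9, 3.9]
grip_width: 0.0133
```

Groove walls are felt on both sides (-6 N and +3.9 N), so the teeth are in. I'll recentre, unload and release.

```bash
python3 -m pendant '[0,0,0,0.0007,0,-0.0002,1,0,0,0,0.0013,0,-0.0005,1,0,0,0,0.0013,0,-0.0005,1]'
python3 -m pendant '[0,0,0,0,0,0,0.7,0,0,0,0,0,0,0.6,0,0,0,0,0,0,0.6,0,0,0,0,0,0,0.6,0,0,0,0,0,0,0.6]'
python3 -m pendant '[0,0,0,0,0,-0.005,0.6,0,0,0,0,0,-0.02,0.6,0,0,0,0,0,-0.04,0.6,0,0,0,0,0,-0.06,0.6,0,0,0,0,0,-0.06,0.6]'
python3 - <<'E'
from h import *
c=camera("wrist");np.savez("w6.npz",**c);cv2.imwrite("pics/w6.png",cv2.resize(c["frame"][20:384,130:400],None,fx=1.6,fy=1.6))
st=state();p=st["tool_pos"];print(p,st["contact_force"])
hsv=cv2.cvtColor(c["frame"],cv2.COLOR_BGR2HSV);m=cv2.inRange(hsv,np.array((100,110,30)),np.array((130,255,255)))
for y in range(180,300,3):
    xs=np.flatnonzero(m[y,225:295])+225
    if len(xs): print(y,xs.min(),xs.max(),int(hsv[y,258,2]),end=' | ')
E
```

```text
clock: 10.75
tool_pos: [0.5224, 0.1597, 0.0967]
tool_rot: [0.0, 0.707, 0.707, -0.0]
contact_force: [0.8, -1.6, 0.6]
grip_width: 0.0135
clock: 11.25
tool_pos: [0.5224, 0.1599, 0.0968]
tool_rot: [-0.0, 0.707, 0.707, -0.0]
contact_force: [-0.3, -0.3, 0.6]
grip_width: 0.0343
clock: 11.75
tool_pos: [0.5236, 0.1601, 0.1594]
tool_rot: [0.001, 0.707, 0.707, 0.002]
contact_force: [1.1, -0.3, -0.2]
grip_width: 0.0343
[0.52310336 0.16000164 0.15792454] [-0.87164204  0.73322742 -0.7882575 ]
183 250 262 66 | 186 248 264 59 | 189 248 264 60 | 192 247 264 69 | 195 246 265 103 | 198 246 265 106 | 201 247 265 105 | 204 247 265 105 | 207 246 265 105 | 210 247 265 104 | 213 247 265 105 | 216 247 265 104 | 219 247 266 117 | 222 247 265 168 | 225 247 265 167 | 228 246 266 166 | 231 246 266 166 | 234 248 264 157 | 270 241 274 150 | 273 241 274 149 | 276 241 274 149 | 279 234 281 148 | 282 234 281 149 | 285 233 282 57 | 288 233 282 36 | 291 233 282 72 | 294 233 282 71 | 297 234 281 69 |
```

View pics/w6.png

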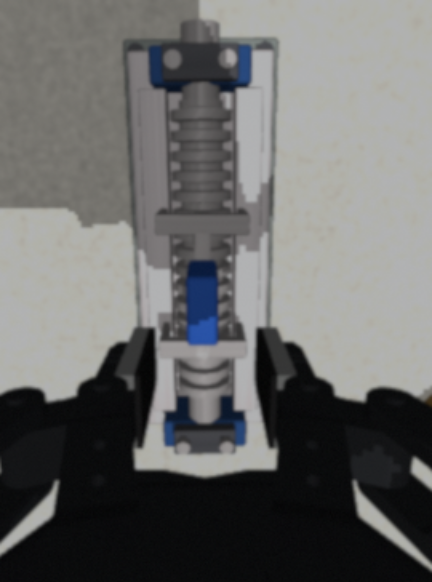

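The leaf sits straight between the blocks, flat on both sides (tab at display (202,300), end caps at rows 222 and 348). I'll close the fingers and press gently on the tab.

```bash
python3 -m pendant '[0,0,0,0.002,0,0,1,0,0,0,0.002,0,0,1,0,0,0,0.002,0,0,1,0,0,0,0.002,0,0,1,0,0,0,0.002,0,0.015,1,0,0,0,0.002,0,0.03,1,0,0,0,0.002,0,0.033,1,0,0,0,0.002,0,0.033,1]'
python3 -m pendant '[0,0,0,0,0,0.0007,1,0,0,0,0,0,0.0015,1,0,0,0,0,0,0.0015,1]'
python3 -m pendant '[0,0,0,0,0,0.0005,1,0,0,0,0,0,0.001,1,0,0,0,0,0,0.001,1]'
```

```text
clock: 12.6
tool_pos: [0.5222, 0.1618, 0.1235]
tool_rot: [-0.0, 0.707, 0.707, -0.0]
contact_force: [0.1, -0.3, 0.5]
grip_width: 0.0002
clock: 12.9
tool_pos: [0.5226, 0.1619, 0.1226]
tool_rot: [0.0, 0.707, 0.707, 0.0]
contact_force: [-0.1, -0.0, -0.8]
grip_width: 0.0001
clock: 13.2
tool_pos: [0.5224, 0.1619, 0.1213]
tool_rot: [-0.0, 0.707, 0.707, 0.0]
contact_force: [0.1, -0.4, 0.2]
grip_width: 0.0001
```

```bash
python3 -m pendant '[0,0,0,0,0,0.0005,1,0,0,0,0,0,0.001,1,0,0,0,0,0,0.001,1]'
python3 -m pendant '[0,0,0,0,0,0.0005,1,0,0,0,0,0,0.001,1,0,0,0,0,0,0.001,1,0,0,0,0,0,0.001,1]'
```

```text
clock: 13.5
tool_pos: [0.5225, 0.1619, 0.1204]
tool_rot: [0.0, 0.707, 0.707, 0.0]
contact_force: [-1.1, -0.4, 3.3]
grip_width: -0.0004
clock: 13.9
tool_pos: [0.5225, 0.1619, 0.1196]
tool_rot: [0.0, 0.707, 0.707, 0.0]
contact_force: [-2.1, -0.7, 6.8]
grip_width: -0.0003
```

Force rose at TCP z ≈ 0.121, the height predicted for a seated leaf. I'll hold about 3–4 N briefly, then withdraw.

```bash
python3 -m pendant '[0,0,0,0,0,-0.0008,1,0,0,0,0,0,-0.0008,1,0,0,0,0,0,-0.0008,1,0,0,0,0,0,-0.0008,1]'
python3 -m pendant '[0,0,0,0,0,-0.003,1,0,0,0,0,0,-0.015,1,0,0,0,0,0,-0.045,1,0,0,0,0,0,-0.08,1,0,0,0,0,0,-0.08,1,0,0,0,0,0,-0.08,1]'
python3 - <<'E'
from h import *
c=camera("wrist");np.savez("w7.npz",**c);s=camera("scene")
a=cv2.resize(c["frame"][0:300,150:370],None,fx=1.6,fy=1.6);b=cv2.resize(s["frame"][130:200,225:310],None,fx=5,fy=5,interpolation=cv2.INTER_CUBIC)
h=max(a.shape[0],b.shape[0]);pad=lambda i:cv2.copyMakeBorder(i,0,h-i.shape[0],0,0,0)
cv2.imwrite("pics/end.png",np.hstack([pad(a),pad(b)]));print(state()["contact_force"])
E
```

```text
clock: 14.3
tool_pos: [0.5225, 0.1619, 0.1201]
tool_rot: [0.0, 0.707, 0.707, 0.0]
contact_force: [-0.5, -0.3, 4.3]
grip_width: 0.0002
clock: 14.9
tool_pos: [0.5227, 0.1619, 0.2003]
tool_rot: [0.0, 0.707, 0.707, 0.0]
contact_force: [-0.8, 1.1, 0.1]
grip_width: -0.0001
[0.43519564 0.55064473 0.02618751]
```

View pics/end.png

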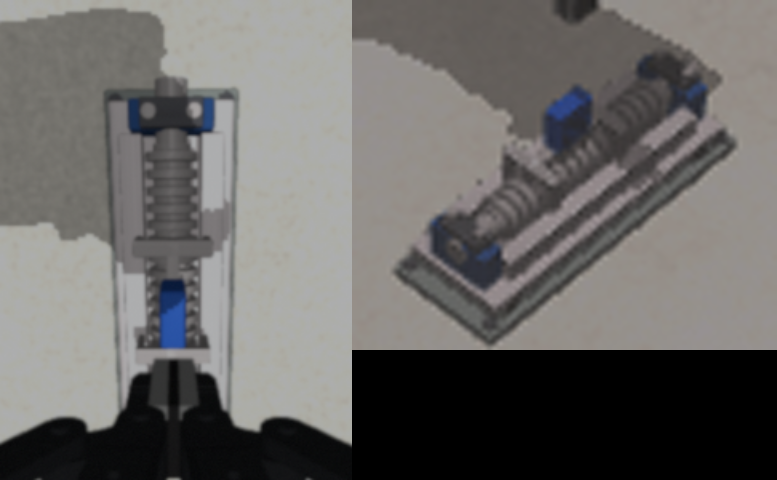

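The leaf is straight and upright in both views (tab at (172,315) on the left and (568,118) on the right), near the middle and clear of the fingers. I'm handing the job in.

```bash
python3 -c "
from workcell import *
close_job()"
```

```text
the job is handed in; nothing more can be done
```

The blue leaf is seated astride the lead screw near its middle. I let go of it, pressed the tab once from above, and handed the job in at about 15 s.

- **Seating:** I read the groove positions from the wrist camera and lowered the leaf in 1 mm steps. Contact came at TCP z of about 0.097 m, which is the seated height; riding on the crests would have stopped it at 0.101 m. Sliding about 1 mm each way along the screw met side forces of about 6 N and 4 N, so the teeth were in the grooves. The measured force during seating and feeling peaked at about 7 N.
- **Press check:** the fingertips met the tab at a TCP height of about 0.121 m, against 0.1215 m predicted for a seated leaf. I briefly reached 6.8 N, then held about 4 N and withdrew.
- **Final pictures:** both views show the leaf straight, upright and clear of the fingers.

- **Disagreement:** the two camera estimates of the screw's middle differed by several millimetres (about 0.161 m from the top camera, up to 0.174 m from the wrist camera). The leaf sits at y of about 0.162 m, well within the 35 mm limit either way.
- **Not checked:** I did not re-measure the bystanders or the other two leaves at the end. No contact with them was felt.

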